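# Line up the wax pouring cups by size for assembly

### The job

Set the four brown wax pouring cups out on the row of white tiles, one centred on each tile and standing upright on its wide foot, in order of size: the largest on the tile next to the melting pot, then each smaller one in turn, with the smallest next to the green bottle. Do not shift or knock over the bottle.

Things in the scene. Friction and masses are not known exactly. Their poses are not given: they have to be found in the camera images.
- cup_small: The smallest of four loose wax pouring cups, all the same brown, stiff and solid, each standing like an upside-down funnel: round foot 42 mm across, narrowing over its lowest 20 mm to a straight round stem 22 mm across, 55 mm tall in all. Origin at the centre of the underside, z up the stem.
- cup_medium: The second smallest of four loose wax pouring cups, all the same brown, stiff and solid, each standing like an upside-down funnel: round foot 50 mm across, narrowing over its lowest 26 mm to a straight round stem 22 mm across, 75 mm tall in all. Origin at the centre of the underside, z up the stem.
- cup_large: The second largest of four loose wax pouring cups, all the same brown, stiff and solid, each standing like an upside-down funnel: round foot 58 mm across, narrowing over its lowest 32 mm to a straight round stem 22 mm across, 95 mm tall in all. Origin at the centre of the underside, z up the stem.
- cup_largest: The largest of four loose wax pouring cups, all the same brown, stiff and solid, each standing like an upside-down funnel: round foot 66 mm across, narrowing over its lowest 38 mm to a straight round stem 22 mm across, 115 mm tall in all. Origin at the centre of the underside, z up the stem.
- tile1: One of four fixed, identical white square tiles, 76 x 76 x 6 mm, spaced 90 mm centre to centre in one straight row on a plywood board (100 x 400 x 18 mm, fixed, on the bench). Origin at the centre of its underside (18 mm above the bench), top face 6 mm above the origin; the row runs along its y axis. It is at the end of the row with lowest y.
- tile2: One of four fixed, identical white square tiles, 76 x 76 x 6 mm, spaced 90 mm centre to centre in one straight row on a plywood board (100 x 400 x 18 mm, fixed, on the bench). Origin at the centre of its underside (18 mm above the bench), top face 6 mm above the origin; the row runs along its y axis. It is number 2 counted from the end with lowest y.
- tile3: One of four fixed, identical white square tiles, 76 x 76 x 6 mm, spaced 90 mm centre to centre in one straight row on a plywood board (100 x 400 x 18 mm, fixed, on the bench). Origin at the centre of its underside (18 mm above the bench), top face 6 mm above the origin; the row runs along its y axis. It is number 3 counted from the end with lowest y.
- tile4: One of four fixed, identical white square tiles, 76 x 76 x 6 mm, spaced 90 mm centre to centre in one straight row on a plywood board (100 x 400 x 18 mm, fixed, on the bench). Origin at the centre of its underside (18 mm above the bench), top face 6 mm above the origin; the row runs along its y axis. It is at the end of the row with highest y.
- pot: The wax melting pot: round, aluminium with a steel lid and black lid knob, 112 mm across, 90 mm high to the top of the knob, fixed. It stands on the bench about 145 mm beyond the centre of one end tile of the row (at either end). Origin at the centre of its underside.
- bottle: Loose green glass bottle with a white cap, 60 mm across, 150 mm high, about 0.35 kg, standing beyond the other end of the row from the pot, about 145 mm from the centre of that end tile. Origin at the centre of its underside, z up.
Things that resemble listed ones, but are neither listed nor needed, are in the scene too. What is shaped like the cup_large but purple is not meant. Leave any orange look-alike of the cup_medium alone.

How it is judged (in metres and radians):
At the end, for the whole second after the job is handed in: Every cup stands upright (within 0.12 rad) and at rest on its own tile, its centre within 14 mm of the tile's centre, resting on the tile's top face; sizes fall in order along the row from the largest at the pot's end to the smallest at the bottle's end (((horizontal distance between pot and tile1 below 0.22 m and horizontal distance between cup_small and tile4 below 0.014 m and z of cup_small in the frame of tile4 between 0.002 and 0.01 m and horizontal distance between cup_medium and tile3 below 0.014 m and z of cup_medium in the frame of tile3 between 0.002 and 0.01 m and horizontal distance between cup_large and tile2 below 0.014 m and z of cup_large in the frame of tile2 between 0.002 and 0.01 m and horizontal distance between cup_largest and tile1 below 0.014 m and z of cup_largest in the frame of tile1 between 0.002 and 0.01 m) or (horizontal distance between pot and tile4 below 0.22 m and horizontal distance between cup_small and tile1 below 0.014 m and z of cup_small in the frame of tile1 between 0.002 and 0.01 m and horizontal distance between cup_medium and tile2 below 0.014 m and z of cup_medium in the frame of tile2 between 0.002 and 0.01 m and horizontal distance between cup_large and tile3 below 0.014 m and z of cup_large in the frame of tile3 between 0.002 and 0.01 m and horizontal distance between cup_largest and tile4 below 0.014 m and z of cup_largest in the frame of tile4 between 0.002 and 0.01 m)) and angle between each of cup_small, cup_medium, cup_large, cup_largest's own z axis and vertical below 0.12 rad and linear speed of each of cup_small, cup_medium, cup_large, cup_largest below 0.02 m/s); the robot touches nothing.
It fails at once if the bottle is shifted by more than 25 mm (distance of bottle from where it was at the start of the episode above 0.025 m).
It fails at once if the bottle is tipped (angle between bottle's own z axis and vertical above 0.25 rad).
It also fails if it takes over 112 s, if anything falls off the work surface, if the arm or the gripper's body presses on something with over 40 N, if the wrist force passes 120 N, or if a joint passes its speed limit or range.

### The arm

A 6-joint arm with a two-finger parallel gripper is mounted at the origin on the work surface. World frame = base frame: x ahead of the robot, y to its left, z up, the work surface at z = 0. Lengths are in mm, angles in degrees, forces in N, time in s.
With the tool pointing down it reaches from about 150 to 775 mm from the base axis. Payload 6.1 kg.
Tool frame: the origin (TCP) lies on the centre line of the jaws, within the pads' length; the fingertips stand 11 mm ahead of it and the grasp point (between the pads) lies 8 mm behind it; y points along the fingers, z is the direction in which the jaws open and shut, and the axes are right-handed (so a half turn about y gives the same grasp; the last joint's range is limited). The gripper opens to 85 mm and grips with 20 to 120 N. Pads are 22 mm wide; open, the fingers measure 114 mm over their backs; the gripper's body (76 mm by 85 mm) begins 54 mm behind the grasp point. The pads swing forward as they close: fully open they stand 13 mm farther back than shut.
Start: joints at [0, 7.208, -2.269, 80.523, 0, 90], TCP at [524.984, -0, 242.295] pointing down, gripper open.
Joint ranges: [-155.77, 155.77], [-54.66, 111.73], [-72.52, 77.12], [-102.08, 115.82], [-83.92, 84.16], [-180, 180]. Speed limits (degrees/s): [136.94, 136.94, 172.46, 180, 180, 180].

### API

Orientations are given as a 3x3 rotation matrix whose columns are the frame's x, y, z axes.
In Python, from rig import * gives the robot as it stands.
- The arm moves only by the shell command python3 -m handwheel 'ROWS' [FORCE]. ROWS is JSON, a list of rows, each a list of 7 numbers: the shift along the tool's x, y, z in cm, then the turn, a rotation vector about the tool's x, y, z in degrees, then the finger opening in cm, from 0 to 8.54. In form: [[tx, ty, tz, wx, wy, wz, gripper], ...]. A call has 1 to 12 rows; each row shifts and turns the commanded pose from where the row before left it, along the tool's axes as they then stand; what a row does not reach is not made up. A row lasts 1/12 s, in which the tool goes at most 41.7 mm and 7.16 degrees, less where a joint would pass 70% of its speed; a pose out of reach is approached as far as the arm can. A call with a gripper value outside its range is refused whole. The fingers move at their own pace and stop on an object; FORCE is the grip in N (left out, the last holds). Time passes only in rows, so rows that do not move let the fingers close. It gives the time, the measured TCP pose, the force and the opening at its end, in the units of the state.
- observe(): the state, without advancing time (a new reading comes with each control period).
- grab_frame(name): name is "scene" or "side" or "wrist"; returns a dict with "color" (480x640x3 uint8, blue, green, red), "vertical_fov" (degrees; the focal length in pixels is half the picture's height over the tangent of half this angle, whatever the lens; pixels are square), "cx", "cy" (the principal point, pixels), "extrinsics" (4x4, takes a point from camera to world coordinates). Camera axes: x right, y down, z forward; pixel columns grow to the right and rows downward; lengths in mm; the calibration is good to about 2 mm. A picture is of the moment at which its call begins. There is no depth.
- finish_job(): hands the job in, once; it reports no verdict.
The state is a dict: "time_s": time; "joint_pos": joint angles; "qvel": joint speeds; "joint_torque": joint torques, N m; "tool_pos": TCP position; "ee_rot": TCP orientation; "force": force on the tool from outside, world axes, zero at the start; "torque": the same for the moment, N m; "width": finger opening in mm.
Only numpy, scipy, OpenCV 4.12 (cv2) and the standard library are available. Lean on these libraries where they do the work, as an engineer would, in place of code of your own. Each camera call takes 0.05 s, during which the arm holds its last target. There are 200 camera calls.

## Working session

There is one attempt and no reset: what is moved stays moved. The work goes in short steps, Python scripts to look and compute and a shell command to move; the robot and the scene stay as the last step left them, time stands still between calls to the robot, and variables do not carry over. Pictures are saved under pics/ and viewed, about 12 in all and at most 16, crops included, and the job is handed in when it is done.

```bash
mkdir -p pics; ls
python3 - <<'E'
from rig import *
import cv2
s=observe();print(s['time_s'],s['tool_pos'],s['ee_rot'],s['width'])
for n in ("scene","side"):
    f=grab_frame(n);cv2.imwrite(f"pics/{n}0.png",f["color"]);print(n,f["vertical_fov"],f["cx"],f["cy"],f["extrinsics"])
E
```

```text
pics
0.0 [ 5.24621325e+02 -6.63470089e-03  2.41538174e+02] [[ 3.68228943e-05 -1.55972434e-03  9.99998783e-01]
 [-9.99999999e-01 -3.51138313e-05  3.67681711e-05]
 [ 3.50564404e-05 -9.99998783e-01 -1.55972563e-03]] 85.34026012199976
scene 45.106403860146976 319.47312712991214 247.37089217416812 [[ 5.15954267e-01  7.39572491e-01 -4.32231101e-01  9.82184054e+02]
 [ 8.56614214e-01 -4.44388570e-01  2.62165764e-01 -2.69400166e+02]
 [ 1.81202582e-03 -5.05520849e-01 -8.62812487e-01  9.39846427e+02]
 [ 0.00000000e+00  0.00000000e+00  0.00000000e+00  1.00000000e+00]]
side 46.142315652903186 326.81895683562385 240.62998428809797 [[ 8.75250212e-01 -3.69471236e-01  3.12134702e-01  2.00825325e+02]
 [-4.83537265e-01 -6.83552711e-01  5.46760830e-01 -5.79132672e+02]
 [ 1.13481215e-02 -6.29481292e-01 -7.76932766e-01  8.54929066e+02]
 [ 0.00000000e+00  0.00000000e+00  0.00000000e+00  1.00000000e+00]]
```

View pics/scene0.png

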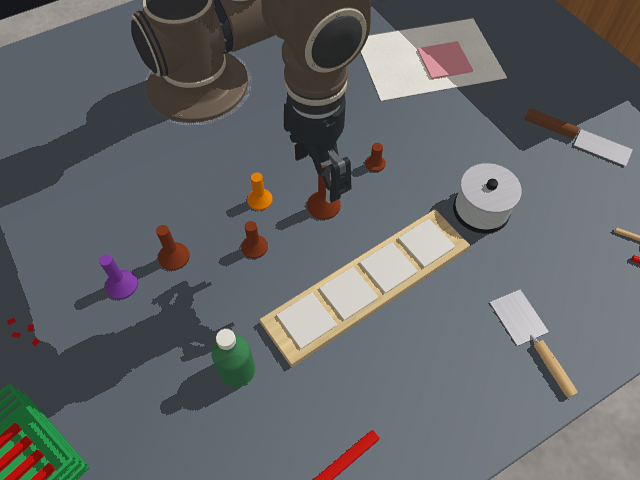

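View pics/side0.png

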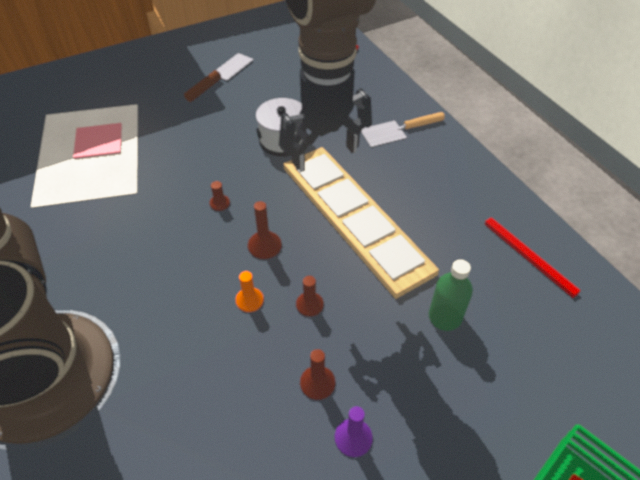

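The scene view shows brown cups at about (172,247), (254,240), (323,195) and (376,157). The pot is at (488,195), at the high-y end, and the bottle at (233,358). The side view agrees. Next I'll measure positions from both views.

```bash
cat > h.py <<'E'
from rig import *
import cv2, numpy as np
def ray(f,uv):
    uv=np.atleast_2d(np.array(uv,float));F=240/np.tan(np.radians(f["vertical_fov"]/2))
    d=np.c_[(uv[:,0]-f["cx"])/F,(uv[:,1]-f["cy"])/F,np.ones(len(uv))]
    E=f["extrinsics"];return E[:3,3],d@E[:3,:3].T
def plane(f,uv,z):
    c,d=ray(f,uv);return (c+d*((z-c[2])/d[:,2])[:,None])[:,:2]
def masks(img):
    h=cv2.cvtColor(img,cv2.COLOR_BGR2HSV)
    b=cv2.inRange(h,(0,150,50),(9,255,200))
    w=cv2.inRange(h,(0,0,175),(179,45,255))
    return b,w
def blobs(m,amin):
    cs,_=cv2.findContours(m,cv2.RETR_EXTERNAL,cv2.CHAIN_APPROX_NONE)
    return [c for c in cs if cv2.contourArea(c)>amin]
SZ=[('small',42,55),('medium',50,75),('large',58,95),('largest',66,115)]
def cup(f,c,D,h,z0=0):
    """near foot edge on z0 and far top edge on z0+h, along the sight direction -> two centre estimates"""
    p=c.reshape(-1,2).astype(float);cam=f["extrinsics"][:2,3]
    P0=plane(f,p,z0);P1=plane(f,p,z0+h)
    m=P0.mean(0);u=(m-cam)/np.linalg.norm(m-cam);n=np.array([-u[1],u[0]])
    a=P0@n;s0=(a.min()+a.max())/2       # lateral centre by foot width
    foot=u*((P0@u).min()+D/2)+n*s0
    b=P1[(P1@u)>(P1@u).max()-25]@n
    top=u*((P1@u).max()-11)+n*(b.min()+b.max())/2
    return foot,top,np.ptp(a)
E
python3 - <<'E'
from h import *
np.set_printoptions(precision=1,suppress=True)
for n in ("scene","side"):
    f=grab_frame(n);b,w=masks(f["color"])
    for c in blobs(b,60):
        x,y,ww,hh=cv2.boundingRect(c)
        print(n,(x,y,ww,hh),cv2.contourArea(c))
        for k,D,h in SZ:
            r=cup(f,c,D,h)
            if abs(r[2]-D)<6: print('   ',k,*r)
    for c in blobs(w,300):
        (u,v),s,_=cv2.minAreaRect(c);M=cv2.moments(c)
        q=plane(f,c.reshape(-1,2),24).astype(np.float32)
        r=cv2.minAreaRect(q);print(n,'white',(int(u),int(v)),np.array(r[0]),np.array(r[1]),r[2])
    g=cv2.inRange(cv2.cvtColor(f["color"],cv2.COLOR_BGR2HSV),(50,60,20),(90,255,150))
    for c in blobs(g,500):
        r=cup(f,c,60,120);print('green',cv2.boundingRect(c),r)
E
```

```text
scene (31, 463, 25, 17) 176.0
scene (4, 450, 40, 30) 360.0
    medium [ 606.4 -578.7] [ 636.2 -554.2] 54.3797713296201
    large [ 603.3 -581.2] [ 644.4 -547.4] 54.3797713296201
scene (0, 436, 33, 36) 351.0
    large [ 574.9 -591.8] [ 622.4 -554.3] 58.25986030291779
scene (313, 430, 66, 50) 783.0
scene (0, 423, 22, 26) 218.0
    small [ 546.3 -589. ] [ 577.9 -565.9] 40.604341783884365
scene (156, 225, 33, 45) 849.0
    large [ 386.4 -227.3] [ 389.9 -227.5] 56.256153757350205
scene (241, 221, 27, 37) 580.5
    medium [445.  -87.8] [448.6 -89.3] 48.06845079585835
scene (307, 175, 34, 44) 637.0
    largest [430.6  74. ] [452.   55.9] 65.16978031404818
scene (365, 143, 20, 29) 346.0
    small [397.6 217.3] [400.7 215.4] 39.763842568320285
scene white (306, 319) [633.7 -83.8] [75.9 74.6] 4.065467834472656
scene white (519, 317) [819.6 230.8] [62.4 91.5] 82.11845397949219
scene white (348, 291) [627.2   5.7] [75.8 74.3] 4.089108943939209
scene white (388, 266) [620.9  95.4] [75.9 74.3] 4.040597915649414
scene white (426, 241) [614.5 185.1] [75.9 74.4] 3.8540759086608887
scene white (490, 1
[... 762 characters left out ...]
1054611206
side white (319, 170) [612.1 180.9] [75.8 76.7] 4.108296871185303
side white (83, 171) [183.8 413.8] [178.6 206.6] 72.84525299072266
side white (383, 132) [800.3 219.1] [61.2 94.3] 81.80657196044922
side white (277, 110) [618.7 401.4] [115.6  88.6] 24.141572952270508
side white (483, 109) [1054.7  176.9] [118.6  65.7] 51.90937805175781
side white (233, 64) [600.  617.8] [105.5  48.2] 28.526636123657227
side white (532, 82) [1340.8  201.7] [700.8 628.6] 62.31119918823242
green (542, 428, 98, 52) (array([ 636.8, -544.8]), array([ 646.9, -542.6]), np.float64(100.06706923372508))
green (429, 272, 44, 59) (array([ 645.3, -225.4]), array([ 638.5, -231. ]), np.float64(65.89032823217633))
```

```bash
python3 - <<'E'
from h import *
np.set_printoptions(precision=1,suppress=True)
f=grab_frame("side");hsv=cv2.cvtColor(f["color"],cv2.COLOR_BGR2HSV)
for u,v in [(318,385),(312,380),(309,302),(264,245),(262,215),(219,203)]: print(hsv[v,u])
b=cv2.inRange(hsv,(0,110,35),(10,255,220))|cv2.inRange(hsv,(165,110,35),(179,255,220))
for c in blobs(b,60):
    x,y,ww,hh=cv2.boundingRect(c)
    print((x,y,ww,hh),cv2.contourArea(c))
    for k,D,h in SZ:
        r=cup(f,c,D,h)
        if abs(r[2]-D)<7: print('   ',k,*r)
E
sed -i 's/b=cv2.inRange(h,(0,150,50),(9,255,200))/b=cv2.inRange(h,(0,110,35),(10,255,220))|cv2.inRange(h,(165,110,35),(179,255,220))/' h.py
```

```text
[  5 137  84]
[  5 159  90]
[  7 140  82]
[  5 137  84]
[  4 131  80]
[  3 134  78]
(301, 350, 34, 49) 1022.5
    medium [ 387.1 -230.7] [ 391.6 -222.7] 53.74296538518439
    large [ 389.  -227.2] [ 386.6 -232.1] 53.74296538518439
(297, 276, 26, 40) 604.0
    small [445.7 -92.3] [450.9 -80. ] 44.94570636781674
    medium [447.5 -88.7] [444.5 -92.7] 44.94570636781674
(485, 217, 95, 81) 1186.0
(248, 202, 33, 56) 908.0
    large [431.7  69.2] [438.1  84.5] 62.189804320615394
    largest [433.  73.] [431.7  66.8] 62.189804320615394
(210, 182, 19, 28) 305.5
    small [398.6 218. ] [396.7 211.2] 37.874921823087675
(185, 71, 34, 29) 264.0
```

Estimated positions in mm:

| Thing | x | y |
|---|---|---|
| largest | 432 | 71.5 |
| large | 388 | -228.5 |
| medium | 446 | -90 |
| small | 398 | 216 |
| tile1 | 632.5 | -86 |
| tile2 | 626 | 4 |
| tile3 | 619.5 | 93.5 |
| tile4 | 613 | 183 |

The pot is at tile4's end. I start with the largest.

```bash
python3 -m handwheel '[[-1.8,0,-2.3,0,0,0,8.5],[-1.8,0,-2.3,0,0,0,8.5],[-1.8,0,-2.3,0,0,0,8.5],[-1.8,0,-2.4,0,0,0,8.5],[0,0,0,0,0,0,8.5],[0,0,0,0,0,0,8.5]]'
python3 - <<'E'
from h import *
f=grab_frame("wrist");cv2.imwrite("pics/w1.png",f["color"]);print(observe()['tool_pos'])
E
```

```text
time_s: 0.75
tool_pos: [431.2, 72.6, 242.7]
ee_rot: [[0.002, 0.001, 1.0], [-1.0, 0.0, 0.002], [-0.0, -1.0, 0.001]]
force: [0.1, -0.4, 0.0]
width: 85.1
[432.00685889  72.23367695 242.56508474]
```

View pics/w1.png

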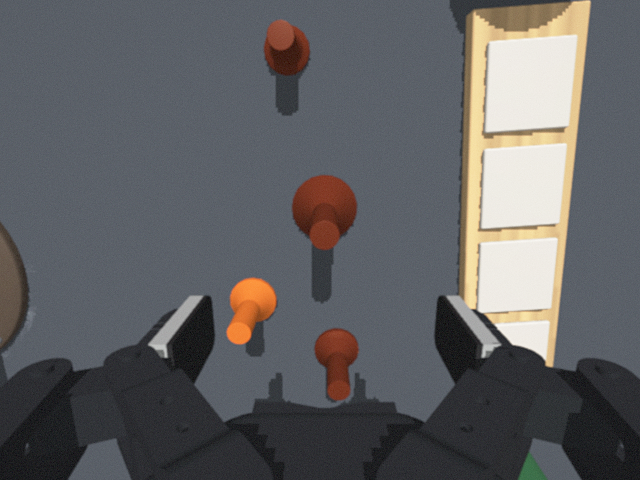

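The wrist view shows the largest cup's foot at (324,207) and its stem top at (324,233), laterally midway between the pads. The jaw path is clear of the orange cup at (253,300). I descend and grip.

```bash
python3 -m handwheel '[[0,2.7,0,0,0,0,8.5],[0,2.7,0,0,0,0,8.5],[0,2.7,0,0,0,0,8.5],[0,2.7,0,0,0,0,8.5],[0,2.7,0,0,0,0,8.5],[0,2.7,0,0,0,0,8.5],[0,0,0,0,0,0,8.5],[0,0,0,0,0,0,8.5]]'; python3 -m handwheel '[[0,0,0,0,0,0,0],[0,0,0,0,0,0,0],[0,0,0,0,0,0,0],[0,0,0,0,0,0,0],[0,0,0,0,0,0,0],[0,0,0,0,0,0,0],[0,0,0,0,0,0,0],[0,0,0,0,0,0,0],[0,0,0,0,0,0,0],[0,0,0,0,0,0,0]]' 50
```

```text
time_s: 1.47
tool_pos: [431.5, 71.3, 79.4]
ee_rot: [[-0.001, -0.003, 1.0], [-1.0, -0.001, -0.001], [0.001, -1.0, -0.003]]
force: [0.2, 0.5, 1.0]
width: 85.0
time_s: 2.3
tool_pos: [432.4, 72.1, 81.0]
ee_rot: [[0.0, 0.001, 1.0], [-1.0, 0.0, 0.0], [-0.0, -1.0, 0.001]]
force: [-0.8, -0.4, 6.0]
width: 20.0
```

```bash
python3 -m handwheel '[[0,-2.7,0,0,0,0,0],[0,-2.7,0,0,0,0,0],[0,-2.7,0,0,0,0,0],[0,-2.7,0,0,0,0,0],[0,-2.7,0,0,0,0,0],[0,-2.7,0,0,0,0,0],[0,0,0,0,0,0,0],[0,0,0,0,0,0,0]]'; python3 -m handwheel '[[-1.4,0,2.25,0,0,0,0],[-1.4,0,2.25,0,0,0,0],[-1.4,0,2.25,0,0,0,0],[-1.4,0,2.25,0,0,0,0],[-1.4,0,2.25,0,0,0,0],[-1.4,0,2.25,0,0,0,0],[-1.4,0,2.3,0,0,0,0],[-1.35,0,2.3,0,0,0,0],[0,0,0,0,0,0,0],[0,0,0,0,0,0,0]]'
python3 - <<'E'
from h import *
a=grab_frame("scene")["color"];cv2.imwrite("pics/s2.png",np.hstack([cv2.resize(a[100:380,200:560],None,fx=1.1,fy=1.1),cv2.resize(grab_frame("side")["color"][30:310,160:520],None,fx=1.1,fy=1.1)]));print(observe()['tool_pos'])
E
```

```text
time_s: 2.97
tool_pos: [432.7, 72.2, 243.3]
ee_rot: [[0.0, 0.002, 1.0], [-1.0, 0.0, 0.0], [-0.0, -1.0, 0.002]]
force: [0.2, -0.8, -1.9]
width: 20.2
time_s: 3.8
tool_pos: [612.9, 183.8, 239.0]
ee_rot: [[0.001, -0.005, 1.0], [-1.0, -0.002, 0.001], [0.002, -1.0, -0.005]]
force: [-1.0, 0.3, -1.3]
width: 20.3
[612.02034668 183.0662888  240.91045269]
```

View pics/s2.png

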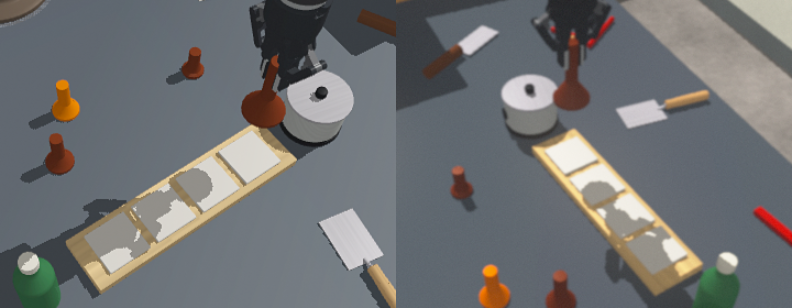

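The largest cup is held upright near the pot, above tile4. I lower it and release.

```bash
python3 -m handwheel '[[0,2.6,0,0,0,0,0],[0,2.6,0,0,0,0,0],[0,2.6,0,0,0,0,0],[0,2.6,0,0,0,0,0],[0,2.6,0,0,0,0,0],[0,0.3,0,0,0,0,0],[0,0.2,0,0,0,0,0],[0,0.2,0,0,0,0,0],[0,0.1,0,0,0,0,0],[0,0,0,0,0,0,0],[0,0,0,0,0,0,0]]'; python3 -m handwheel '[[0,0,0,0,0,0,3],[0,0,0,0,0,0,3],[0,0,0,0,0,0,4],[0,0,0,0,0,0,6],[0,0,0,0,0,0,8.5],[0,0,0,0,0,0,8.5],[0,0,0,0,0,0,8.5],[0,0,0,0,0,0,8.5]]'; python3 -m handwheel '[[0,-1,0,0,0,0,8.5],[0,-2,0,0,0,0,8.5],[0,-2.6,0,0,0,0,8.5],[0,-2.6,0,0,0,0,8.5],[0,-2.8,0,0,0,0,8.5],[0,-2.8,0,0,0,0,8.5],[0,0,0,0,0,0,8.5]]'
python3 - <<'E'
from h import *
f=grab_frame("side");b,_=masks(f["color"])
for c in blobs(b,200): print(cv2.boundingRect(c),cup(f,c,66,115,24))
E
```

```text
time_s: 4.82
tool_pos: [613.5, 183.6, 105.5]
ee_rot: [[-0.0, 0.002, 1.0], [-1.0, 0.0, -0.0], [-0.0, -1.0, 0.002]]
force: [0.0, -0.3, -1.0]
width: 20.1
time_s: 5.48
tool_pos: [613.0, 183.5, 104.2]
ee_rot: [[0.0, -0.0, 1.0], [-1.0, -0.0, 0.0], [0.0, -1.0, -0.0]]
force: [-0.7, -0.2, -0.4]
width: 84.9
time_s: 6.07
tool_pos: [614.6, 184.0, 249.7]
ee_rot: [[0.0, 0.009, 1.0], [-1.0, 0.003, -0.0], [-0.003, -1.0, 0.009]]
force: [-0.4, -0.5, 0.8]
width: 84.9
(301, 350, 34, 49) (array([ 385.96007469, -232.82702962]), array([ 374.89862336, -252.44905646]), np.float64(52.15979596626238))
(297, 276, 26, 40) (array([444.45146701, -94.68394052]), array([ 424.09687224, -133.4293157 ]), np.float64(43.684321330751914))
(485, 217, 95, 81) (array([ 835.54561712, -213.90882111]), array([ 763.85043722, -193.41216481]), np.float64(204.41576332503178))
(210, 182, 19, 28) (array([396.18224462, 208.30189752]), array([375.74079755, 126.70382672]), np.float64(36.81144713885959))
(306, 125, 28, 55) (array([616.78248917, 186.44540346]), array([611.72374826, 177.34230842]), np.float64(57.308615852378466))
(185, 71, 34, 29) (array([498.73258377, 561.53893492]), array([491.95002175, 443.32333586]), np.float64(87.6809055648992))
```

The largest cup stands at about (614,182). Next is the small cup, bound for tile1.

```bash
python3 -m handwheel '[[-0.4,0,-2.7,0,0,0,8.5],[-0.4,0,-2.7,0,0,0,8.5],[-0.4,0,-2.7,0,0,0,8.5],[-0.4,0,-2.7,0,0,0,8.5],[-0.4,0,-2.7,0,0,0,8.5],[-0.4,0,-2.7,0,0,0,8.5],[-0.4,0,-2.7,0,0,0,8.5],[-0.4,0,-2.6,0,0,0,8.5],[0,0,0,0,0,0,8.5],[0,0,0,0,0,0,8.5]]'; python3 -m handwheel '[[0,2.6,0,0,0,0,8.5],[0,2.6,0,0,0,0,8.5],[0,2.6,0,0,0,0,8.5],[0,2.6,0,0,0,0,8.5],[0,2.6,0,0,0,0,8.5],[0,0,0,0,0,0,8.5]]'
python3 - <<'E'
from h import *
f=grab_frame("wrist");cv2.imwrite("pics/w3.png",f["color"])
E
```

```text
time_s: 6.95
tool_pos: [397.0, 215.5, 242.4]
ee_rot: [[0.002, 0.0, 1.0], [-1.0, 0.0, 0.002], [-0.0, -1.0, 0.0]]
force: [1.2, 0.4, -0.7]
width: 85.1
time_s: 7.45
tool_pos: [396.1, 213.8, 107.1]
ee_rot: [[-0.001, -0.007, 1.0], [-1.0, -0.004, -0.001], [0.004, -1.0, -0.007]]
force: [-1.3, -0.6, -0.1]
width: 85.1
```

View pics/w3.png

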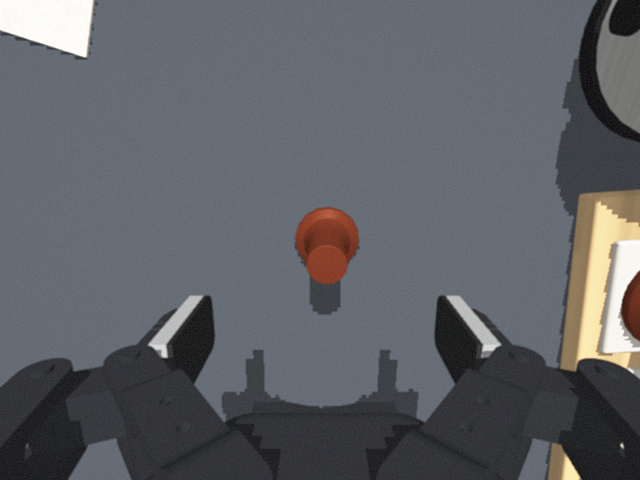

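The stem top at (327,264) is centred between the pads. I descend and grip.

```bash
python3 -m handwheel '[[0,2.4,0,0,0,0,8.5],[0,2.4,0,0,0,0,8.5],[0,2.0,0,0,0,0,8.5],[0,0.8,0,0,0,0,8.5],[0,0,0,0,0,0,8.5],[0,0,0,0,0,0,8.5]]'; python3 -m handwheel '[[0,0,0,0,0,0,0],[0,0,0,0,0,0,0],[0,0,0,0,0,0,0],[0,0,0,0,0,0,0],[0,0,0,0,0,0,0],[0,0,0,0,0,0,0],[0,0,0,0,0,0,0],[0,0,0,0,0,0,0],[0,0,0,0,0,0,0],[0,0,0,0,0,0,0]]'; python3 -m handwheel '[[0,-2.6,0,0,0,0,0],[0,-2.6,0,0,0,0,0],[0,-2.6,0,0,0,0,0],[0,-2.6,0,0,0,0,0],[0,-2.6,0,0,0,0,0],[0,-2.6,0,0,0,0,0],[0,-2.5,0,0,0,0,0],[0,-2.5,0,0,0,0,0],[0,0,0,0,0,0,0]]'
```

```text
time_s: 8.0
tool_pos: [398.9, 215.8, 37.5]
ee_rot: [[-0.0, 0.001, 1.0], [-1.0, 0.0, -0.0], [-0.0, -1.0, 0.001]]
force: [0.6, -0.8, -0.0]
width: 84.9
time_s: 8.83
tool_pos: [398.2, 215.6, 36.8]
ee_rot: [[0.0, 0.001, 1.0], [-1.0, 0.0, 0.0], [-0.0, -1.0, 0.001]]
force: [-0.9, -0.2, 6.1]
width: 20.0
time_s: 9.58
tool_pos: [399.5, 216.3, 246.8]
ee_rot: [[0.0, 0.006, 1.0], [-1.0, 0.003, -0.0], [-0.003, -1.0, 0.006]]
force: [0.6, 0.2, 0.1]
width: 20.0
```

```bash
python3 -m handwheel '[[2.5,0,1.95,0,0,0,0],[2.5,0,1.95,0,0,0,0],[2.5,0,1.95,0,0,0,0],[2.5,0,1.95,0,0,0,0],[2.5,0,1.95,0,0,0,0],[2.5,0,1.95,0,0,0,0],[2.5,0,1.95,0,0,0,0],[2.5,0,1.95,0,0,0,0],[2.5,0,1.95,0,0,0,0],[2.5,0,1.95,0,0,0,0],[2.6,0,2,0,0,0,0],[2.55,0,1.95,0,0,0,0]]'; python3 -m handwheel '[[0,0,0,0,0,0,0],[0,0,0,0,0,0,0],[0,2.5,0,0,0,0,0],[0,2.5,0,0,0,0,0],[0,2.5,0,0,0,0,0],[0,2.5,0,0,0,0,0],[0,2.5,0,0,0,0,0],[0,2.5,0,0,0,0,0],[0,2.1,0,0,0,0,0],[0,0,0,0,0,0,0]]'
python3 - <<'E'
from h import *
f=grab_frame("side");cv2.imwrite("pics/s4.png",f["color"][150:350,250:520])
f=grab_frame("wrist");cv2.imwrite("pics/w4.png",cv2.resize(f["color"],None,fx=.7,fy=.7));print(observe()['tool_pos'])
E
```

```text
time_s: 10.58
tool_pos: [633.1, -87.5, 241.1]
ee_rot: [[-0.0, -0.001, 1.0], [-1.0, 0.0, -0.0], [-0.0, -1.0, -0.001]]
force: [0.1, -0.7, -0.2]
width: 19.8
time_s: 11.42
tool_pos: [628.8, -84.4, 66.3]
ee_rot: [[0.001, -0.008, 1.0], [-1.0, 0.001, 0.001], [-0.001, -1.0, -0.008]]
force: [-0.5, 0.6, -1.8]
width: 19.8
[631.39229325 -85.03483159  71.06726715]
```

View pics/w4.png

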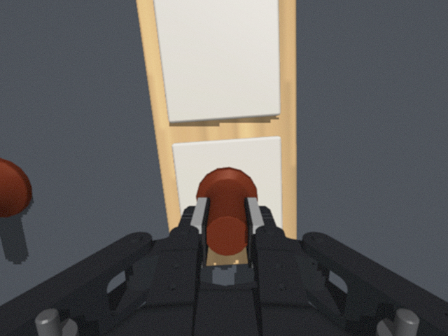

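The small cup is over tile1 and centred between its left and right edges. I lower it slowly and release.

```bash
python3 -m handwheel '[[0,0.4,0,0,0,0,0],[0,0.3,0,0,0,0,0],[0,0.2,0,0,0,0,0],[0,0.1,0,0,0,0,0],[0,0.1,0,0,0,0,0],[0,0,0,0,0,0,0],[0,0,0,0,0,0,0]]'; python3 -m handwheel '[[0,0,0,0,0,0,3],[0,0,0,0,0,0,3],[0,0,0,0,0,0,4],[0,0,0,0,0,0,6],[0,0,0,0,0,0,8.5],[0,0,0,0,0,0,8.5],[0,0,0,0,0,0,8.5],[0,0,0,0,0,0,8.5]]'; python3 -m handwheel '[[0,-1,0,0,0,0,8.5],[0,-2,0,0,0,0,8.5],[0,-2.6,0,0,0,0,8.5],[0,-2.6,0,0,0,0,8.5],[0,-2.5,0,0,0,0,8.5],[0,-2.5,0,0,0,0,8.5],[0,-2.5,0,0,0,0,8.5],[0,-2.5,0,0,0,0,8.5],[0,0,0,0,0,0,8.5],[0,0,0,0,0,0,8.5]]'
python3 - <<'E'
from h import *
for n in("side","scene"):
  f=grab_frame(n);b,_=masks(f["color"])
  for c in blobs(b,200): print(n,cv2.boundingRect(c),cup(f,c,42,55,24))
E
```

```text
time_s: 12.1
tool_pos: [632.8, -86.0, 60.9]
ee_rot: [[-0.0, 0.001, 1.0], [-1.0, -0.0, -0.0], [0.0, -1.0, 0.001]]
force: [-0.9, 0.1, 3.4]
width: 20.0
time_s: 12.77
tool_pos: [632.4, -86.0, 60.2]
ee_rot: [[-0.0, -0.0, 1.0], [-1.0, 0.0, -0.0], [-0.0, -1.0, -0.0]]
force: [0.5, 1.2, -0.1]
width: 85.0
time_s: 13.6
tool_pos: [633.3, -86.1, 244.9]
ee_rot: [[0.0, 0.004, 1.0], [-1.0, -0.001, 0.0], [0.001, -1.0, 0.004]]
force: [-0.3, 1.1, -1.3]
width: 85.0
side (301, 350, 34, 49) (array([ 380.32269294, -243.41869887]), array([ 390.56798042, -224.60434711]), np.float64(52.199582485008875))
side (297, 276, 26, 40) (array([ 439.04331706, -105.45720559]), array([443.22161886, -95.25288161]), np.float64(43.68056687253551))
side (388, 233, 20, 30) (array([636.22141877, -83.66239858]), array([631.12801007, -89.88859578]), np.float64(35.616486344268765))
side (485, 217, 95, 81) (array([ 825.07570498, -219.89121626]), array([ 809.77139755, -156.96726874]), np.float64(204.37275425499735))
side (306, 125, 28, 55) (array([611.05556608, 175.90254928]), array([646.60071919, 241.54828396]), np.float64(57.3069
[... 502 characters left out ...]
23017]), np.float64(83.43119385898262))
scene (0, 423, 22, 26) (array([ 557.03002776, -581.14651504]), array([ 589.05890567, -557.67476228]), np.float64(39.568576859390646))
scene (294, 301, 24, 30) (array([632.34151257, -84.52660729]), array([635.48577506, -85.89323058]), np.float64(39.77356922824589))
scene (156, 225, 34, 46) (array([ 409.1229112 , -228.91834329]), array([ 378.45954483, -226.73895867]), np.float64(54.819269669605944))
scene (241, 221, 27, 38) (array([463.057742 , -94.1996286]), array([451.12701605, -90.01282463]), np.float64(47.37157735589478))
scene (409, 202, 36, 55) (array([621.01150915, 175.32516859]), array([587.51571408, 217.24255096]), np.float64(64.00094969910447))
```

The small cup is placed at about (633,-86). Next is the medium cup, bound for tile2.

```bash
python3 -m handwheel '[[0,0,-2.6,0,0,0,8.5],[0,0,-2.6,0,0,0,8.5],[0,0,-2.6,0,0,0,8.5],[0.4,0,-2.6,0,0,0,8.5],[0,0,-2.6,0,0,0,8.5],[0,0,-2.6,0,0,0,8.5],[0,0,-2,0,0,0,8.5],[0,0,-1,0,0,0,8.5],[0,0,0,0,0,0,8.5]]'; python3 -m handwheel '[[0,2.6,0,0,0,0,8.5],[0,2.6,0,0,0,0,8.5],[0,2.6,0,0,0,0,8.5],[0,2.6,0,0,0,0,8.5],[0,0.6,0,0,0,0,8.5],[0,0,0,0,0,0,8.5]]'
python3 - <<'E'
from h import *
f=grab_frame("wrist");cv2.imwrite("pics/w5.png",cv2.resize(f["color"],None,fx=.7,fy=.7));print(observe()['tool_pos'])
E
```

```text
time_s: 14.45
tool_pos: [444.5, -89.9, 241.9]
ee_rot: [[-0.001, -0.001, 1.0], [-1.0, 0.0, -0.001], [-0.0, -1.0, -0.001]]
force: [0.3, -0.6, 0.7]
width: 85.0
time_s: 14.95
tool_pos: [445.7, -89.7, 130.0]
ee_rot: [[0.0, -0.005, 1.0], [-1.0, 0.001, 0.0], [-0.001, -1.0, -0.005]]
force: [-0.0, 0.8, 1.3]
width: 85.0
[446.67120005 -89.89843868 131.8205587 ]
```

View pics/w5.png

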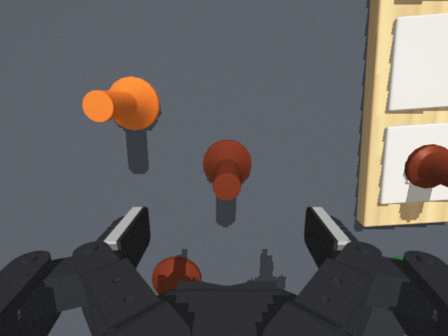

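The medium cup at (227,175) is centred, and the orange cup at (125,105) is clear of the jaws.

```bash
python3 -m handwheel '[[0,2.5,0,0,0,0,8.5],[0,2.5,0,0,0,0,8.5],[0,2.4,0,0,0,0,8.5],[0,1.0,0,0,0,0,8.5],[0,0,0,0,0,0,8.5],[0,0,0,0,0,0,8.5]]'; python3 -m handwheel '[[0,0,0,0,0,0,0],[0,0,0,0,0,0,0],[0,0,0,0,0,0,0],[0,0,0,0,0,0,0],[0,0,0,0,0,0,0],[0,0,0,0,0,0,0],[0,0,0,0,0,0,0],[0,0,0,0,0,0,0],[0,0,0,0,0,0,0],[0,0,0,0,0,0,0]]'; python3 -m handwheel '[[0,-2.6,0,0,0,0,0],[0,-2.6,0,0,0,0,0],[0,-2.6,0,0,0,0,0],[0,-2.6,0,0,0,0,0],[0,-2.6,0,0,0,0,0],[0,-2.6,0,0,0,0,0],[0,-2.6,0,0,0,0,0],[0,-1.2,0,0,0,0,0],[0,0,0,0,0,0,0]]'; python3 -m handwheel '[[-1.2,0,2.2,0,0,0,0],[-1.2,0,2.2,0,0,0,0],[-1.2,0,2.2,0,0,0,0],[-1.2,0,2.2,0,0,0,0],[-1.2,0,2.2,0,0,0,0],[-1.2,0,2.3,0,0,0,0],[-1.2,0,2.4,0,0,0,0],[-1,0,2.3,0,0,0,0],[0,0,0,0,0,0,0],[0,0,0,0,0,0,0]]'
```

```text
time_s: 15.5
tool_pos: [447.4, -90.1, 49.5]
ee_rot: [[0.0, 0.001, 1.0], [-1.0, -0.0, 0.0], [0.0, -1.0, 0.001]]
force: [0.2, -0.6, -0.2]
width: 84.7
time_s: 16.33
tool_pos: [446.5, -90.0, 48.5]
ee_rot: [[-0.0, 0.0, 1.0], [-1.0, -0.0, -0.0], [0.0, -1.0, 0.0]]
force: [-0.8, -0.1, 3.7]
width: 20.3
time_s: 17.08
tool_pos: [447.8, -90.3, 245.1]
ee_rot: [[-0.0, 0.005, 1.0], [-1.0, -0.001, -0.0], [0.001, -1.0, 0.005]]
force: [0.3, -0.3, -0.8]
width: 20.3
time_s: 17.92
tool_pos: [626.6, 4.5, 239.5]
ee_rot: [[0.001, -0.004, 1.0], [-1.0, -0.0, 0.001], [0.0, -1.0, -0.004]]
force: [0.3, -0.1, -1.0]
width: 20.4
```

```bash
python3 -m handwheel '[[0,2.6,0,0,0,0,0],[0,2.6,0,0,0,0,0],[0,2.6,0,0,0,0,0],[0,2.6,0,0,0,0,0],[0,2.6,0,0,0,0,0],[0,2.0,0,0,0,0,0],[0,0.8,0,0,0,0,0],[0,0,0,0,0,0,0],[0,0,0,0,0,0,0]]'; python3 -m handwheel '[[0,0.4,0,0,0,0,0],[0,0.4,0,0,0,0,0],[0,0.2,0,0,0,0,0],[0,0.1,0,0,0,0,0],[0,0.1,0,0,0,0,0],[0,0,0,0,0,0,0],[0,0,0,0,0,0,0]]'; python3 -m handwheel '[[0,0,0,0,0,0,3],[0,0,0,0,0,0,3],[0,0,0,0,0,0,4],[0,0,0,0,0,0,6],[0,0,0,0,0,0,8.5],[0,0,0,0,0,0,8.5],[0,0,0,0,0,0,8.5],[0,0,0,0,0,0,8.5]]'; python3 -m handwheel '[[0,-1,0,0,0,0,8.5],[0,-2,0,0,0,0,8.5],[0,-2.5,0,0,0,0,8.5],[0,-2.5,0,0,0,0,8.5],[0,-2.5,0,0,0,0,8.5],[0,-2.5,0,0,0,0,8.5],[0,-2.5,0,0,0,0,8.5],[0,-1.5,0,0,0,0,8.5],[0,0,0,0,0,0,8.5],[0,0,0,0,0,0,8.5]]'
python3 - <<'E'
from h import *
f=grab_frame("scene");b,_=masks(f["color"])
for c in blobs(b,200): print(cv2.boundingRect(c),cup(f,c,50,75,24))
E
```

```text
time_s: 18.67
tool_pos: [625.9, 3.7, 84.8]
ee_rot: [[-0.0, -0.0, 1.0], [-1.0, -0.0, -0.0], [0.0, -1.0, -0.0]]
force: [-0.5, 0.4, 0.1]
width: 20.4
time_s: 19.25
tool_pos: [626.6, 4.0, 72.5]
ee_rot: [[0.0, 0.0, 1.0], [-1.0, 0.0, 0.0], [-0.0, -1.0, 0.0]]
force: [0.3, 0.7, -0.4]
width: 20.3
time_s: 19.92
tool_pos: [626.5, 4.0, 72.3]
ee_rot: [[-0.0, 0.0, 1.0], [-1.0, 0.0, -0.0], [-0.0, -1.0, 0.0]]
force: [0.0, 0.9, -0.6]
width: 84.8
time_s: 20.75
tool_pos: [627.0, 4.0, 243.5]
ee_rot: [[0.0, 0.002, 1.0], [-1.0, 0.0, 0.0], [-0.0, -1.0, 0.002]]
force: [-0.7, -0.0, -0.1]
width: 84.6
(3, 450, 41, 30) (array([ 615.88727127, -571.5387876 ]), array([ 645.27436595, -547.30236449]), np.float64(52.89761952721915))
(0, 436, 33, 36) (array([ 587.93094592, -581.5672003 ]), array([ 624.16004798, -552.88425118]), np.float64(56.765884979450334))
(313, 430, 67, 50) (array([ 872.64037025, -158.31218997]), array([ 862.22635008, -115.54312108]), np.float64(83.43119385898262))
(0, 423, 22, 26) (array([ 553.79357339, -583.50730241]), array([ 598.39997661, -550.82586489]), np.float64(39.56757705423263))
(294, 301, 24, 30) (array([628.80749648, -82.65212393]), array([643.76715156, -90.27526845]), np.float64(39.77274656469612))
(335, 268, 28, 37) (array([626.38279236,   6.27948628]), array([629.77986498,   3.56603583]), np.float64(48.244629494356786))
(156, 225, 34, 46) (array([ 404.83097643, -228.61524307]), array([ 392.74075826, -227.748032  ]), np.float64(54.81929119845904))
(409, 202, 36, 55) (array([618.49143557, 178.4316142 ]), array([596.84591309, 205.73786796]), np.float64(64.00100418730369))
```

```bash
python3 -m handwheel '[[1.95,0,-2,0,0,0,8.5],[1.95,0,-2,0,0,0,8.5],[1.95,0,-2,0,0,0,8.5],[1.95,0,-2,0,0,0,8.5],[1.95,0,-2,0,0,0,8.5],[1.95,0,-2,0,0,0,8.5],[1.95,0,-2,0,0,0,8.5],[1.95,0,-2,0,0,0,8.5],[1.95,0,-2,0,0,0,8.5],[1.95,0,-2,0,0,0,8.5],[1.95,0,-2,0,0,0,8.5],[1.8,0,-1.8,0,0,0,8.5]]'; python3 -m handwheel '[[0,0,0,0,0,0,8.5],[0,0,0,0,0,0,8.5],[0,2.5,0,0,0,0,8.5],[0,2.5,0,0,0,0,8.5],[0,2.5,0,0,0,0,8.5],[0,1.5,0,0,0,0,8.5],[0,0,0,0,0,0,8.5],[0,0,0,0,0,0,8.5]]'
python3 - <<'E'
from h import *
f=grab_frame("wrist");cv2.imwrite("pics/w6.png",cv2.resize(f["color"],None,fx=.7,fy=.7));print(observe()['tool_pos'])
E
```

```text
time_s: 21.8
tool_pos: [386.5, -228.9, 240.7]
ee_rot: [[-0.0, -0.002, 1.0], [-1.0, 0.001, -0.0], [-0.001, -1.0, -0.002]]
force: [0.2, -1.3, -0.0]
width: 85.3
time_s: 22.47
tool_pos: [388.2, -227.5, 151.3]
ee_rot: [[0.001, -0.002, 1.0], [-1.0, 0.002, 0.001], [-0.002, -1.0, -0.002]]
force: [-0.1, -0.5, 0.3]
width: 85.0
[ 388.8224739  -227.98930632  152.39848631]
```

View pics/w6.png

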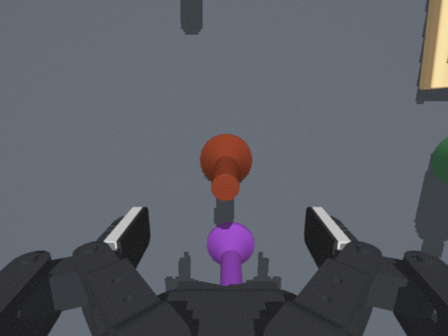

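The large cup at (226,175) is centred. The purple one at (231,250) is about 80 mm away along the jaw-free side and lower than the gripper body.

```bash
python3 -m handwheel '[[0,2.5,0,0,0,0,8.5],[0,2.5,0,0,0,0,8.5],[0,2.5,0,0,0,0,8.5],[0,1.2,0,0,0,0,8.5],[0,0,0,0,0,0,8.5],[0,0,0,0,0,0,8.5]]'; python3 -m handwheel '[[0,0,0,0,0,0,0],[0,0,0,0,0,0,0],[0,0,0,0,0,0,0],[0,0,0,0,0,0,0],[0,0,0,0,0,0,0],[0,0,0,0,0,0,0],[0,0,0,0,0,0,0],[0,0,0,0,0,0,0],[0,0,0,0,0,0,0],[0,0,0,0,0,0,0]]'; python3 -m handwheel '[[0,-2.5,0,0,0,0,0],[0,-2.5,0,0,0,0,0],[0,-2.5,0,0,0,0,0],[0,-2.5,0,0,0,0,0],[0,-2.5,0,0,0,0,0],[0,-2.5,0,0,0,0,0],[0,-2.5,0,0,0,0,0],[0,-1.2,0,0,0,0,0],[0,0,0,0,0,0,0],[0,0,0,0,0,0,0]]'
```

```text
time_s: 23.02
tool_pos: [389.0, -228.6, 66.1]
ee_rot: [[0.0, 0.0, 1.0], [-1.0, -0.0, 0.0], [0.0, -1.0, 0.0]]
force: [-0.7, 0.9, 0.5]
width: 85.1
time_s: 23.85
tool_pos: [388.5, -228.6, 65.4]
ee_rot: [[-0.0, 0.0, 1.0], [-1.0, -0.0, -0.0], [0.0, -1.0, 0.0]]
force: [-0.3, 0.9, 3.5]
width: 20.3
time_s: 24.68
tool_pos: [388.7, -228.6, 252.1]
ee_rot: [[-0.0, 0.0, 1.0], [-1.0, -0.0, -0.0], [0.0, -1.0, 0.0]]
force: [0.3, 0.5, -1.6]
width: 20.4
```

```bash
python3 -m handwheel '[[-2.7,0,1.9,0,0,0,0],[-2.7,0,1.9,0,0,0,0],[-2.7,0,1.9,0,0,0,0],[-2.7,0,1.9,0,0,0,0],[-2.7,0,1.9,0,0,0,0],[-2.7,0,1.9,0,0,0,0],[-2.7,0,1.9,0,0,0,0],[-2.7,0,1.9,0,0,0,0],[-2.7,0,1.9,0,0,0,0],[-2.7,0,1.9,0,0,0,0],[-2.7,0,1.9,0,0,0,0],[-2.5,0,2.2,0,0,0,0]]'; python3 -m handwheel '[[0,0,0,0,0,0,0],[0,0,0,0,0,0,0],[0,2.5,0,0,0,0,0],[0,2.5,0,0,0,0,0],[0,2.5,0,0,0,0,0],[0,2.5,0,0,0,0,0],[0,2.5,0,0,0,0,0],[0,2,0,0,0,0,0],[0,0.6,0,0,0,0,0],[0,0,0,0,0,0,0],[0,0,0,0,0,0,0]]'
python3 - <<'E'
from h import *
f=grab_frame("wrist");cv2.imwrite("pics/w7.png",cv2.resize(f["color"],None,fx=.7,fy=.7));print(observe()['tool_pos'])
E
```

```text
time_s: 25.68
tool_pos: [619.3, 95.2, 250.0]
ee_rot: [[0.001, -0.003, 1.0], [-1.0, -0.0, 0.001], [0.0, -1.0, -0.003]]
force: [1.0, 0.1, -0.9]
width: 20.1
time_s: 26.6
tool_pos: [619.1, 92.9, 101.7]
ee_rot: [[-0.001, -0.0, 1.0], [-1.0, -0.0, -0.001], [0.0, -1.0, -0.0]]
force: [1.0, 0.4, -1.0]
width: 20.3
[619.79255898  93.10253993 102.59085343]
```

View pics/w7.png

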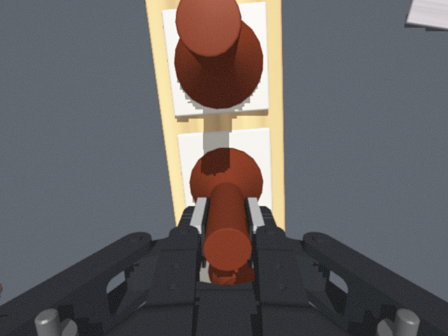

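The large cup is over tile3 and in line, with the largest standing on tile4.

```bash
python3 -m handwheel '[[0,0.4,0,0,0,0,0],[0,0.4,0,0,0,0,0],[0,0.2,0,0,0,0,0],[0,0.1,0,0,0,0,0],[0,0.1,0,0,0,0,0],[0,0,0,0,0,0,0],[0,0,0,0,0,0,0]]'; python3 -m handwheel '[[0,0,0,0,0,0,3],[0,0,0,0,0,0,3],[0,0,0,0,0,0,4],[0,0,0,0,0,0,6],[0,0,0,0,0,0,8.5],[0,0,0,0,0,0,8.5],[0,0,0,0,0,0,8.5],[0,0,0,0,0,0,8.5]]'; python3 -m handwheel '[[0,-1,0,0,0,0,8.5],[0,-2,0,0,0,0,8.5],[0,-2.5,0,0,0,0,8.5],[0,-2.5,0,0,0,0,8.5],[0,-2.5,0,0,0,0,8.5],[0,-2.5,0,0,0,0,8.5],[0,-2.5,0,0,0,0,8.5],[0,0,0,0,0,0,8.5]]'; python3 -m handwheel '[[0,0,-3,0,0,0,8.5],[0,0,-3,0,0,0,8.5],[0,0,-3,0,0,0,8.5],[0,0,-3,0,0,0,8.5],[0,0,-3,0,0,0,8.5],[0,0,-3,0,0,0,8.5],[0,0,-3,0,0,0,8.5],[0,0,0,0,0,0,8.5],[0,0,0,0,0,0,8.5],[0,0,0,0,0,0,8.5]]'
python3 - <<'E'
from h import *
np.set_printoptions(precision=1,suppress=True)
T=[(632.5,-85.8),(626,3.8),(619.6,93.4),(613.3,183)]
for n in("scene","side"):
  f=grab_frame(n);cv2.imwrite(f"pics/{n}9.png",f["color"][50:410,200:560]);b,_=masks(f["color"])
  for c in blobs(b,150):
    for t,(k,D,h) in zip(T,SZ):
      a,o,w=cup(f,c,D,h,24)
      if np.hypot(*(a-t))<30: print(n,k,a,o,w)
E
cd pics; python3 -c "
import cv2,numpy as np;cv2.imwrite('end.png',np.hstack([cv2.imread('scene9.png'),cv2.imread('side9.png')]))"
```

```text
time_s: 27.23
tool_pos: [619.5, 93.6, 89.5]
ee_rot: [[0.0, 0.0, 1.0], [-1.0, 0.0, 0.0], [-0.0, -1.0, 0.0]]
force: [-0.8, -1.4, 0.1]
width: 20.2
time_s: 27.9
tool_pos: [619.5, 93.5, 89.3]
ee_rot: [[0.0, 0.0, 1.0], [-1.0, 0.0, 0.0], [-0.0, -1.0, 0.0]]
force: [-0.3, 0.4, 0.2]
width: 85.3
time_s: 28.57
tool_pos: [621.0, 93.7, 251.0]
ee_rot: [[-0.0, 0.009, 1.0], [-1.0, 0.001, -0.0], [-0.001, -1.0, 0.009]]
force: [-0.7, -0.5, 0.5]
width: 85.3
time_s: 29.4
tool_pos: [410.0, 93.6, 244.8]
ee_rot: [[0.0, 0.002, 1.0], [-1.0, 0.0, 0.0], [-0.0, -1.0, 0.002]]
force: [0.1, -1.1, -0.3]
width: 84.9
scene small [632.3 -84.5] [635.5 -85.9] 39.77274656469612
scene medium [626.4   6.3] [629.8   3.6] 48.24515693135248
scene large [619.2  95.4] [622.   93.5] 55.921548561124325
scene largest [613.5 184.6] [615.5 182.7] 64.00100418730369
side small [636.1 -83.5] [632.  -89.1] 36.61890276836766
side medium [629.7   7. ] [625.   -0.4] 43.544949713993844
side large [621.9  95.8] [617.5  88.8] 49.43191493700647
side largest [616.8 186.4] [611.7 177.3] 57.306235540469686
```

View pics/end.png

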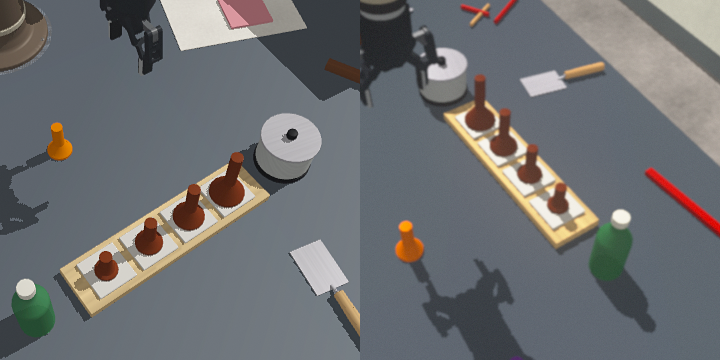

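All four cups stand centred on their tiles in size order, the bottle and pot are untouched, and the arm is clear.

```bash
python3 -c "
from rig import *
print(finish_job())"
```

```text
the job is handed in; nothing more can be done
None
```

All four brown cups are on the tiles in size order, and the job was handed in at about 29.5 s. The largest is on tile4 beside the pot, then large on tile3, medium on tile2, and the smallest on tile1 beside the bottle.

- **Position:** in the last check, using both cameras, every cup measured within about 7 mm of its tile centre (limit 14 mm).
- **Upright and clear:** the last picture shows all four standing upright on their tiles. The gripper was open and clear of everything.
- **Bottle and look-alikes:** the arm never went near the bottle, and it looks unmoved in the last picture, though I did not re-measure its position. The purple and orange cups were left alone.
- **Disagreements:** the two cameras differ by about 2–4 mm, so I averaged them. The side view also reads the cup feet 5–9 mm too narrow because of its softer edges. Neither was large enough to matter.

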